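# Lay the thick markers in the pen rest

## Robot

A 6-joint arm with a two-finger parallel gripper is mounted at the origin on the work surface. World frame = base frame: x ahead of the robot, y to its left, z up, the work surface at z = 0. Lengths are in m, angles in rad, forces in N, time in s.
With the tool pointing down it reaches from about 0.275 to 0.775 m from the base axis. Payload 14.6 kg.
Tool frame: the origin (TCP) lies midway between the tips of the shut fingers; the grasp point (between the pads) lies 19 mm behind it; x points along the fingers, y is the direction in which the jaws open and shut, and the axes are right-handed (so a half turn about x gives the same grasp; the last joint's range is limited). The gripper opens to 85 mm and grips with 20 to 120 N. Pads are 22 mm wide; open, the fingers measure 114 mm over their backs; the gripper's body (76 mm by 85 mm) begins 54 mm behind the grasp point. The pads swing forward as they close: fully open they stand 13 mm farther back than shut.
Start: joints at [-1.37, 0.263, -0.048, 1.259, 0, 1.415], TCP at [0.183, -0.492, 0.231] pointing down, gripper open.
Joint ranges: [-2.65, 2.65], [-0.89, 1.7], [-1.18, 1.37], [-2.13, 2.11], [-1.35, 1.29], [-3.14, 3.14]. Speed limits (rad/s): [1.89, 1.89, 2.57, 2.79, 3.14, 3.14].

## Interface

Orientations are given as a unit quaternion [x, y, z, w].
In Python, from bench import robot gives the robot as it stands. The module is installed in compiled form; this text tells all that it offers.
- The arm moves only by the tool send_rows, never from a script. Its argument "commands" is text: rows parted by semicolons, each of 7 numbers parted by spaces: the turn, a rotation vector about the tool's x, y, z in rad, then the shift along the tool's x, y, z in cm, then the closure in counts, from 0 (fully open) to 255 (shut). A call has 1 to 20 rows; each row is the pose to reach, as a shift and turn from the pose commanded when the call began, along the tool's axes at that moment; what a row does not reach only later rows make up. A row lasts 1/12 s, in which the tool goes at most 41.7 mm and 7.16 degrees, less where a joint would pass 70% of its speed; a pose out of reach is approached as far as the arm can. A call with a gripper value outside its range is refused whole. The fingers move at their own pace and stop on an object; "newtons" is the grip in N (left out, the last holds). Time passes only in rows, so rows that repeat a pose let the fingers close. It gives the time, the measured TCP pose, the force and the opening at its end, in the units of the state.
- robot.read_state(): the state, without advancing time (a new reading comes with each control period).
- robot.snapshot(name): name is "scene" or "top"; returns a dict with "color" (400x640x3 uint8, red, green, blue), "fx", "fy", "cx", "cy" (pixels), "D" ([k1, k2, p1, p2, k3] as OpenCV has them; the pictures are not rectified), "xyz" and "orientation" of the camera in the world. Camera axes: x right, y down, z forward; pixel columns grow to the right and rows downward; lengths in m; the calibration is good to about 2 mm. A picture is of the moment at which its call begins. There is no depth.
- robot.hand_in(): hands the job in, once; it reports no verdict.
The state is a dict: "clock": time; "joint_positions": joint angles; "dq": joint speeds; "joint_efforts": joint torques, N m; "position": TCP position; "tool_rot": TCP orientation; "ft_force": force on the tool from outside, world axes, zero at the start; "wrist_torque": the same for the moment, N m; "grip_width": finger opening in m.
Only numpy, scipy, OpenCV 4.12 (cv2) and the standard library are available. Lean on these libraries where they do the work, as an engineer would, in place of code of your own. Each camera call takes 0.05 s, during which the arm holds its last target.

## Task

Tidy the drawing table: lay the two thick paint markers in the wooden pen rest, one in each groove, each lying across both notched cheeks, roughly centred lengthwise, so that it cannot roll. Either marker may go in either groove, cap either way. Leave the slim pen lying where it is.

Things in the scene. Friction and masses are not known exactly. Their poses are not given: they have to be found in the camera images.
- rest: Fixed wooden pen rest. Base 98 (x) by 170 (y) by 8 mm; two cheeks along y, 14 mm thick, 42 mm high, at x = -42 and +42 mm, free between. Each has 90 degree V-notches at y = -45 and +45 mm, 36 mm wide, 18 mm deep; facing pairs make two grooves along x, empty at the start. A thick marker cradled there has its axis along x, 42 mm above the table. Origin: centre of the underside, on the table.
- marker_1: Thick capped paint marker, white barrel, black cap, a plain cylinder 25 mm in diameter and 140 mm long, about 60 g, lying loose on the table. Origin at its middle, on its axis (12.5 mm above the table at the start); x runs along its length towards the cap. Its roll about x is arbitrary. One of the two to be laid in the rest.
- marker_2: Thick capped paint marker, white barrel, black cap, a plain cylinder 25 mm in diameter and 140 mm long, about 60 g, lying loose on the table. Origin at its middle, on its axis (12.5 mm above the table at the start); x runs along its length towards the cap. Its roll about x is arbitrary. The other of the two; same as marker_1.
- slim_pen: Slim pen of the same look and length, but only 10 mm in diameter, 140 mm long, lying loose on the table and able to roll. Not to be moved. Origin at its middle, on its axis; x runs along its length towards the cap.
Not all that is in view belongs to the job. Leave any red look-alike of the marker_2 alone. Leave any orange look-alike of the marker_1 alone.

How it is judged:
At the end, for the whole second after the job is handed in: Both thick markers lie at rest in the pen rest, one in each groove: axis within about 10 degrees of the groove, middle within 25 mm lengthwise and 10 mm sideways of the groove's middle, axis 36 to 47 mm above the table (x of marker_1 in the frame of rest between -0.025 and 0.025 m and z of marker_1 in the frame of rest between 0.036 and 0.047 m and angle between the x axis of each of marker_1, marker_2 and the x axis of rest, either way round below 0.17 rad and linear speed of each of marker_1, marker_2 below 0.03 m/s and x of marker_2 in the frame of rest between -0.025 and 0.025 m and z of marker_2 in the frame of rest between 0.036 and 0.047 m and ((y of marker_1 in the frame of rest between 0.035 and 0.055 m and y of marker_2 in the frame of rest between -0.055 and -0.035 m) or (y of marker_1 in the frame of rest between -0.055 and -0.035 m and y of marker_2 in the frame of rest between 0.035 and 0.055 m))); the robot touches nothing.
It fails at once if the slim pen is moved by more than 30 mm (distance of slim_pen from where it was at the start of the episode above 0.03 m).
It also fails if it takes over 61 s, if anything falls off the work surface, if the arm or the gripper's body presses on something with over 40 N, if the wrist force passes 120 N, or if a joint passes its speed limit or range.

## Working session

There is one attempt and no reset: what is moved stays moved. The work goes in short steps, Python scripts to look and compute and a tool call to move; the robot and the scene stay as the last step left them, time stands still between calls to the robot, and variables do not carry over. Pictures are saved under pics/ and viewed, and the job is handed in when it is done.

Besides the shell and the picture viewer there is one more tool, called after "Emit:" in YAML: its name, and indented under it one key for each argument. send_rows: Moves the arm, as the interface text tells. Its arguments: {"type":"object","properties":{"commands":{"type":"string"},"newtons":{"type":"number"}},"required":["commands"]}

```bash
mkdir -p pics; python3 - <<'E'
from bench import robot
import cv2,json,numpy as np
s=robot.read_state();print(s)
for n in("scene","top"):
    d=robot.snapshot(n)
    cv2.imwrite(f"pics/{n}0.png",d["color"][:,:,::-1])
    print({k:v for k,v in d.items() if k!="color"})
E
```

```text
{'clock': 0.0, 'joint_positions': array([-1.37028406e+00,  2.63526511e-01, -4.89189479e-02,  1.25941560e+00,
       -2.40450737e-05,  1.41550497e+00]), 'dq': array([-0.00042523,  0.00047186, -0.00084748, -0.00098701,  0.00099234,
        0.00102604]), 'joint_efforts': array([ 2.23898751e-03, -6.37620664e+01,  3.84566116e+01,  1.36238948e-02,
       -1.62226542e-05,  6.03762032e-06]), 'position': array([ 0.18281814, -0.49184876,  0.23082985]), 'tool_rot': array([-0.69592952, -0.12550921,  0.69596354, -0.12475691]), 'ft_force': array([-0.29071382, -0.27914257,  0.0921423 ]), 'wrist_torque': array([-0.01385014,  0.02058571,  0.0104393 ]), 'grip_width': 0.08543193247063575}
{'fx': 403.52444037728543, 'fy': 403.52444037728543, 'cx': 317.9973308339526, 'cy': 200.7808544233398, 'D': array([-0.10031062,  0.        ,  0.        ,  0.        ,  0.        ]), 'xyz': array([ 0.83032328, -0.72657871,  0.62120579]), 'orientation': array([ 0.86494055,  0.22846544, -0.10173208, -0.43512294])}
{'fx': 416.11486239804503, 'fy': 416.11486239804503, 'cx': 320.461684046623, 'cy': 199.51333066264357, 'D': array([0.03506693, 0.        , 0.        , 0.        , 0.        ]), 'xyz': array([ 0.4160837 , -0.07967358,  1.06949871]), 'orientation': array([ 0.71167675, -0.70111499,  0.02754676, -0.03457086])}
```

View pics/top0.png

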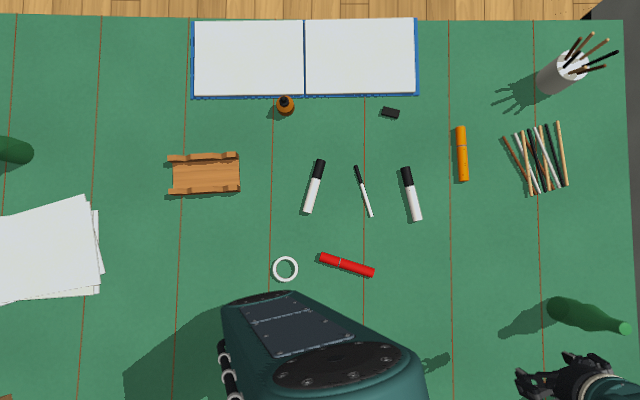

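View pics/scene0.png

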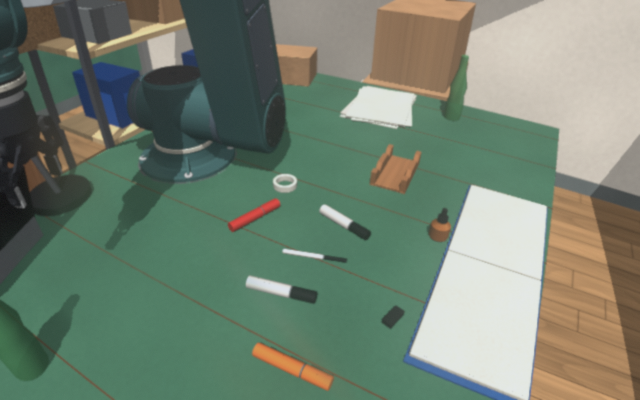

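The top view shows the rest at about (205,173), thick markers at (314,187) and (411,194), and the slim pen between them at (363,190). The red and orange look-alikes are at (347,265) and (461,153). Next I'll zoom in and measure.

```bash
cat > h.py <<'E'
import numpy as np,cv2
from scipy.spatial.transform import Rotation as R
from bench import robot
def p2w(d,uv,z):
    K=np.array([[d["fx"],0,d["cx"]],[0,d["fy"],d["cy"]],[0,0,1]])
    uv=np.asarray(uv,float).reshape(-1,1,2)
    n=cv2.undistortPoints(uv,K,d["D"]).reshape(-1,2)
    r=R.from_quat(d["orientation"]).apply(np.c_[n,np.ones(len(n))])
    t=(z-d["xyz"][2])/r[:,2]
    return d["xyz"]+t[:,None]*r
def w2p(d,P):
    K=np.array([[d["fx"],0,d["cx"]],[0,d["fy"],d["cy"]],[0,0,1]])
    Rm=R.from_quat(d["orientation"]).as_matrix().T
    return cv2.projectPoints(np.asarray(P,float).reshape(-1,3),cv2.Rodrigues(Rm)[0],-Rm@d["xyz"],K,d["D"])[0].reshape(-1,2)
def big(im,x0,y0,x1,y1,s,name):
    cv2.imwrite(name,cv2.resize(im[y0:y1,x0:x1,::-1],None,fx=s,fy=s,interpolation=cv2.INTER_CUBIC))
E
python3 - <<'E'
from h import *
d=robot.snapshot("top");im=d["color"]
big(im,150,130,270,210,6,"pics/rest.png")
big(im,290,145,440,235,5,"pics/mk.png")
hsv=cv2.cvtColor(im,cv2.COLOR_RGB2HSV)
w=((hsv[...,1]<60)&(hsv[...,2]>110)).astype(np.uint8)
w[:145]=0;w[235:]=0;w[:,:290]=0;w[:,440:]=0
n,l,st,c=cv2.connectedComponentsWithStats(w)
for i in range(1,n):
    if st[i,4]>15:
        ys,xs=np.where(l==i);print(st[i],c[i],cv2.minAreaRect(np.c_[xs,ys].astype(np.float32)))
E
```

```text
[303 178  18  36 342] [311.23976608 195.08479532] ((311.2461242675781, 194.93075561523438), (9.559931755065918, 35.696258544921875), 15.255120277404785)
[360 183  14  34 133] [366.4962406  200.01503759] ((366.2500305175781, 199.75001525878906), (35.10127639770508, 3.7947328090667725), 71.56504821777344)
[406 185  17  36 351] [413.80911681 203.03133903] ((413.5882568359375, 202.8529510498047), (35.89527130126953, 9.943960189819336), 75.96376037597656)
```

View pics/rest.png

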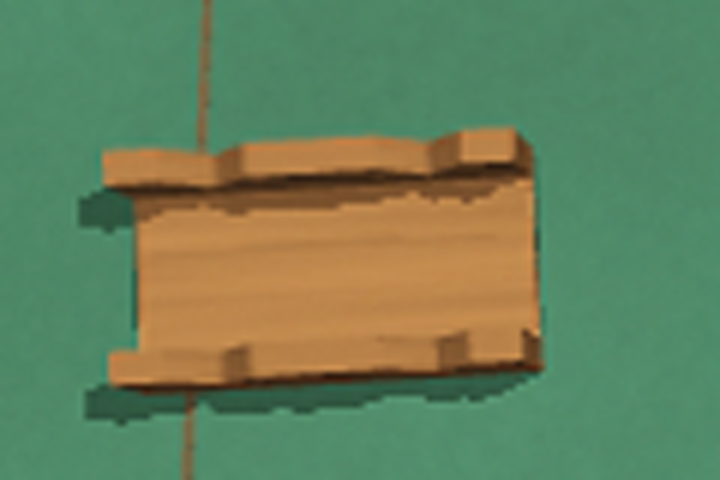

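View pics/mk.png

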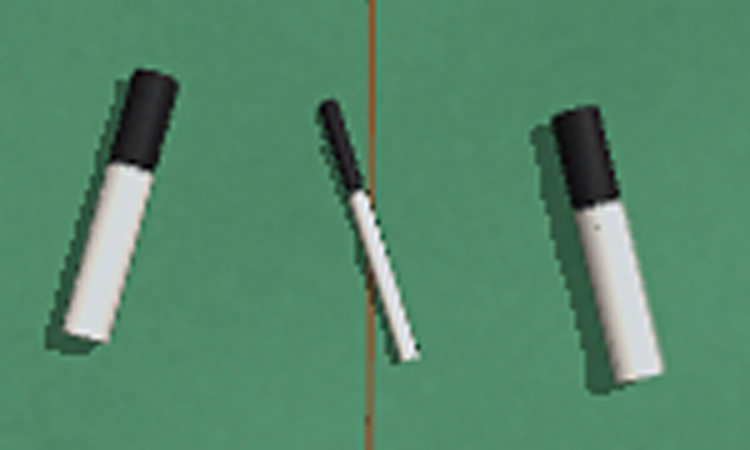

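The zoom shows the markers tilted about ±15° in the image, and the rest's cheek tops and dark notches are clear. I'll fit the poses by matching silhouettes in both cameras.

```bash
cat > fit.py <<'E'
from h import *
from scipy.optimize import minimize
def cyl(x,y,a,z=0.0125,r=0.0125,L=0.14):
    t=np.linspace(0,2*np.pi,24,endpoint=False);P=[]
    for s in(-L/2,L/2):
        for q in t:
            c=r*np.cos(q);P.append([x+s*np.cos(a)-c*np.sin(a),y+s*np.sin(a)+c*np.cos(a),z+r*np.sin(q)])
    return [np.array(P)]
def rest(x,y,a):
    out=[]
    def box(pts2,x0,x1):
        return np.array([[xx,p[0],p[1]] for xx in(x0,x1) for p in pts2])
    B=[box([(-.085,0),(.085,0),(.085,.008),(-.085,.008)],-.049,.049)]
    for s in(-.042,.042):
        x0,x1=s-.007,s+.007
        B.append(box([(-.085,0),(.085,0),(.085,.024),(-.085,.024)],x0,x1))
        B.append(box([(-.085,.024),(-.085,.042),(-.063,.042),(-.045,.024)],x0,x1))
        B.append(box([(-.045,.024),(-.027,.042),(.027,.042),(.045,.024)],x0,x1))
        B.append(box([(.045,.024),(.085,.024),(.085,.042),(.063,.042)],x0,x1))
    Rm=np.array([[np.cos(a),-np.sin(a),0],[np.sin(a),np.cos(a),0],[0,0,1]])
    return [b@Rm.T+[x,y,0] for b in B]
S=8
def render(d,hulls,box):
    x0,y0,x1,y1=box;m=np.zeros(((y1-y0)*S,(x1-x0)*S),np.uint8)
    for h in hulls:
        p=(w2p(d,h)-[x0-.5,y0-.5])*S
        cv2.fillConvexPoly(m,cv2.convexHull(np.round(p).astype(np.int32)),255)
    return cv2.resize(m,(x1-x0,y1-y0),interpolation=cv2.INTER_AREA)/255.
def fit(model,p0,views):
    # views: list of (d,mask,box)
    def cost(q):
        p=[p0[0]+q[0]/1000,p0[1]+q[1]/1000,p0[2]+q[2]/50]
        return sum(np.abs(render(d,model(*p),b)-m[b[1]:b[3],b[0]:b[2]]).sum()/m[b[1]:b[3],b[0]:b[2]].sum() for d,m,b in views)
    best=None
    q0=np.zeros(3)
    for k in range(3):
        r=minimize(cost,q0,method="Nelder-Mead",options=dict(initial_simplex=q0+np.array([[0,0,0],[8,0,0],[0,8,0],[0,0,5]])/(k+1),maxiter=200));q0=r.x
    return np.array([p0[0]+q0[0]/1000,p0[1]+q0[1]/1000,p0[2]+q0[2]/50]),r.fun
def masks(d):
    hsv=cv2.cvtColor(d["color"],cv2.COLOR_RGB2HSV)
    H,Sx,V=[hsv[...,i].astype(int) for i in range(3)]
    mk=(Sx<75).astype(float)
    wood=((H<22)&(Sx>75)).astype(float)
    return mk,wood
def around(d,hulls,pad=6):
    p=w2p(d,np.vstack(hulls));a=np.floor(p.min(0))-pad;b=np.ceil(p.max(0))+pad
    return [max(0,int(a[0])),max(0,int(a[1])),min(640,int(b[0])),min(400,int(b[1]))]
E
cat > m0.py <<'E'
from fit import *
T=robot.snapshot("top");C=robot.snapshot("scene")
def cr(U,V,x0,y0,s):return [x0+(U+.5)/s-.5,y0+(V+.5)/s-.5]
def two(a,b,z,s=5,o=(290,145)):
    p=p2w(T,[cr(*a,*o,s),cr(*b,*o,s)],z);print(p[:,:2].round(4),np.linalg.norm(p[0]-p[1]).round(4));return p
out={}
for n,a,b,z in(("A",(87,335),(155,72),.0125),("B",(640,375),(577,108),.0125),("slim",(408,357),(329,103),.005)):
    p=two(a,b,z);c=p.mean(0);v=p[1]-p[0];out[n]=[c[0],c[1],np.arctan2(v[1],v[0])]
q=p2w(T,[cr(*u,150,130,6) for u in((103,150),(517,128),(540,366),(110,386))],.042);print(q.round(4))
c=q.mean(0);v=q[0]-q[1];out["rest"]=[c[0],c[1],np.arctan2(v[1],v[0])-np.pi/2]
for n,p0 in out.items():
    mod=rest if n=="rest" else (cyl if n!="slim" else lambda x,y,a:cyl(x,y,a,.005,.005))
    k=1 if n=="rest" else 0
    vt=(T,masks(T)[k],around(T,mod(*p0)));vc=(C,masks(C)[k],around(C,mod(*p0)))
    print(n,np.round(p0,4))
    for nm,v in(("top",[vt]),("scn",[vc]),("both",[vt,vc])):
        r,f=fit(mod,p0,v);print("  ",nm,r.round(4),round(f,3))
E
python3 m0.py
```

```text
[[ 0.4778 -0.0347]
 [ 0.6137 -0.0672]] 0.1398
[[ 0.4617 -0.3149]
 [ 0.5978 -0.2835]] 0.1397
[[ 0.4694 -0.1986]
 [ 0.6001 -0.1573]] 0.1371
[[0.6136 0.317  0.042 ]
 [0.6256 0.1453 0.042 ]
 [0.5259 0.1325 0.042 ]
 [0.515  0.3096 0.042 ]]
A [ 0.5457 -0.0509 -0.2348]
   top [ 0.5439 -0.0501 -0.2488] 0.084
   scn [ 0.5399 -0.05   -0.2388] 0.232
   both [ 0.5424 -0.0498 -0.2525] 0.343
B [ 0.5298 -0.2992  0.2267]
   top [ 0.5279 -0.2984  0.2372] 0.096
   scn [ 0.5253 -0.299   0.2433] 0.223
   both [ 0.5267 -0.2987  0.2422] 0.335
slim [ 0.5347 -0.178   0.3066]
   top [ 0.5344 -0.1779  0.3119] 0.278
   scn [ 0.5307 -0.1782  0.3157] 0.47
   both [ 0.5338 -0.1781  0.316 ] 0.764
rest [0.57   0.2261 0.0698]
   top [0.5705 0.229  0.0746] 0.03
   scn [0.5678 0.2309 0.0869] 0.05
   both [0.5695 0.2291 0.0783] 0.108
```

Top and scene fits agree to about 4 mm, and measured lengths are 0.140 m as specified. Next I'll work out the first moves.

```bash
cat > delta.py <<'E'
from h import *
import sys
# args: x y z axisangle(marker/groove axis world) -> row
def go(x,y,z,a,s=None,verbose=1):
    s=s or robot.read_state()
    Rc=R.from_quat(s["tool_rot"]);c=[]
    for sg in(1,-1):
        X=np.array([0,0,-1.]);Y=sg*np.array([-np.sin(a),np.cos(a),0]);Z=np.cross(X,Y)
        c.append(R.from_matrix(np.c_[X,Y,Z]))
    rv=[(Rc.inv()*r).as_rotvec() for r in c]
    sh=Rc.inv().apply(np.array([x,y,z])-s["position"])*100
    for v in rv: print("turn",v.round(3),"shift cm",sh.round(2))
    return rv,sh
if __name__=="__main__":
    s=robot.read_state();print(s["clock"].__round__(2),"q",s["joint_positions"].round(3),"p",s["position"].round(4),"w",round(s["grip_width"],4),"f",s["ft_force"].round(1))
    print("axes",R.from_quat(s["tool_rot"]).as_matrix().round(3).tolist())
    go(*map(float,sys.argv[1:5]))
E
python3 delta.py 0.527 -0.2985 0.10 0.24
```

```text
0.25 q [-1.37   0.263 -0.049  1.259 -0.     1.416] p [ 0.1828 -0.492   0.2311] w 0.0853 f [-0.1 -0.   0.6]
axes [[-0.0, 0.348, -0.937], [0.0, -0.937, -0.348], [-1.0, -0.001, -0.0]]
turn [-3.026e+00 -1.000e-03 -0.000e+00] shift cm [ 13.11  -6.14 -39.  ]
turn [ 0.116 -0.     0.001] shift cm [ 13.11  -6.14 -39.  ]
```

Emit:
send_rows:
  commands: "0.116 0 0 13.1 -6.15 -39 0;0.116 0 0 13.1 -6.15 -39 0;0.116 0 0 13.1 -6.15 -39 0;0.116 0 0 13.1 -6.15 -39 0;0.116 0 0 13.1 -6.15 -39 0;0.116 0 0 13.1 -6.15 -39 0;0.116 0 0 13.1 -6.15 -39 0;0.116 0 0 13.1 -6.15 -39 0;0.116 0 0 13.1 -6.15 -39 0;0.116 0 0 13.1 -6.15 -39 0;0.116 0 0 13.1 -6.15 -39 0;0.116 0 0 13.1 -6.15 -39 0;0.116 0 0 13.1 -6.15 -39 0;0.116 0 0 13.1 -6.15 -39 0"
  newtons: 30

```text
clock: 1.42
position: [0.5264, -0.2993, 0.1007]
tool_rot: [0.702, 0.084, -0.702, 0.084]
ft_force: [0.8, -0.5, -0.2]
grip_width: 0.0853
```

```bash
python3 delta.py 0.527 -0.2985 0.004 0.24; python3 - <<'E'
from h import *
d=robot.snapshot("scene");cv2.imwrite("pics/s1.png",d["color"][:,:,::-1])
E
```

```text
1.42 q [-0.651  0.464 -0.098  1.008 -0.     2.251] p [ 0.5264 -0.2993  0.1007] w 0.0853 f [ 0.8 -0.5 -0.2]
axes [[0.0, 0.237, -0.972], [-0.0, -0.972, -0.237], [-1.0, 0.0, -0.0]]
turn [ 3.14e+00 -1.00e-03  0.00e+00] shift cm [ 9.67 -0.07 -0.08]
turn [-0.001 -0.    -0.   ] shift cm [ 9.67 -0.07 -0.08]
```

View pics/s1.png

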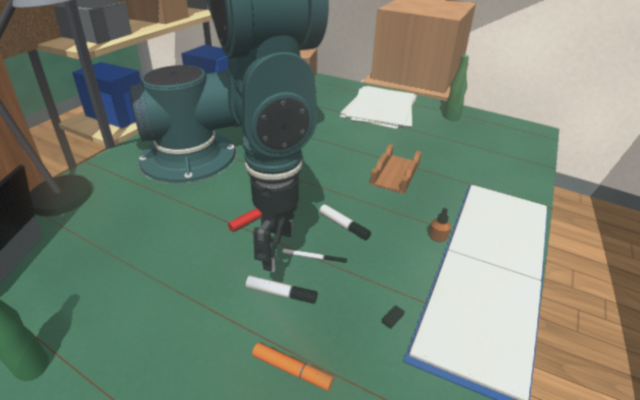

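The gripper is right above the first marker at about (270,285). Joint 6 would go past its limit at the rest, so I'll flip the wrist by half a turn first.

Emit:
send_rows:
  commands: "-1.2 0 0 0 0 0 0;-1.2 0 0 0 0 0 0;-1.2 0 0 0 0 0 0;-1.2 0 0 0 0 0 0;-1.2 0 0 0 0 0 0;-1.2 0 0 0 0 0 0;-1.2 0 0 0 0 0 0;-1.2 0 0 0 0 0 0;-1.2 0 0 0 0 0 0;-1.2 0 0 0 0 0 0;-2.4 0 0 0 0 0 0;-2.4 0 0 0 0 0 0;-2.4 0 0 0 0 0 0;-2.4 0 0 0 0 0 0;-2.4 0 0 0 0 0 0;-2.4 0 0 0 0 0 0;-2.4 0 0 0 0 0 0;-2.4 0 0 0 0 0 0;-2.4 0 0 0 0 0 0;-2.4 0 0 0 0 0 0"

```text
clock: 3.13
position: [0.5263, -0.2996, 0.1009]
tool_rot: [0.174, 0.685, -0.174, 0.686]
ft_force: [-0.0, 0.2, -0.4]
grip_width: 0.0855
```

```bash
python3 delta.py 0.527 -0.2985 0.004 0.24
```

```text
3.13 q [-0.652  0.463 -0.099  1.008 -0.    -0.155] p [ 0.5263 -0.2996  0.1009] w 0.0855 f [-0.   0.2 -0.4]
axes [[0.001, 0.476, 0.879], [-0.0, 0.879, -0.476], [-1.0, -0.0, 0.001]]
turn [-0.737  0.001  0.   ] shift cm [9.69 0.13 0.01]
turn [ 2.405e+00  1.000e-03 -1.000e-03] shift cm [9.69 0.13 0.01]
```

Emit:
send_rows:
  commands: "-0.737 0 0 0 0.13 0 0;-0.737 0 0 0 0.13 0 0;-0.737 0 0 0 0.13 0 0;-0.737 0 0 0 0.13 0 0;-0.737 0 0 2 0.13 0 0;-0.737 0 0 4 0.13 0 0;-0.737 0 0 6 0.13 0 0;-0.737 0 0 8 0.13 0 0;-0.737 0 0 9 0.13 0 0;-0.737 0 0 9.7 0.13 0 0;-0.737 0 0 9.7 0.13 0 0;-0.737 0 0 9.7 0.13 0 0"

```text
clock: 4.13
position: [0.5277, -0.298, 0.004]
tool_rot: [-0.083, 0.702, 0.083, 0.702]
ft_force: [0.3, 0.8, 0.3]
grip_width: 0.0852
```

```bash
python3 delta.py 0.527 -0.2985 0.004 0.24;python3 - <<'E'
from h import *
d=robot.snapshot("scene");big(d["color"],200,180,380,340,4,"pics/s2.png")
E
```

```text
4.13 q [-0.648  0.55  -0.239  0.781  0.    -0.883] p [ 0.5277 -0.298   0.004 ] w 0.0852 f [0.3 0.8 0.3]
axes [[0.001, -0.233, 0.973], [-0.0, 0.973, 0.233], [-1.0, -0.001, 0.0]]
turn [-0.005  0.     0.001] shift cm [ 0.   -0.04 -0.08]
turn [ 3.136e+00  1.000e-03 -1.000e-03] shift cm [ 0.   -0.04 -0.08]
```

View pics/s2.png

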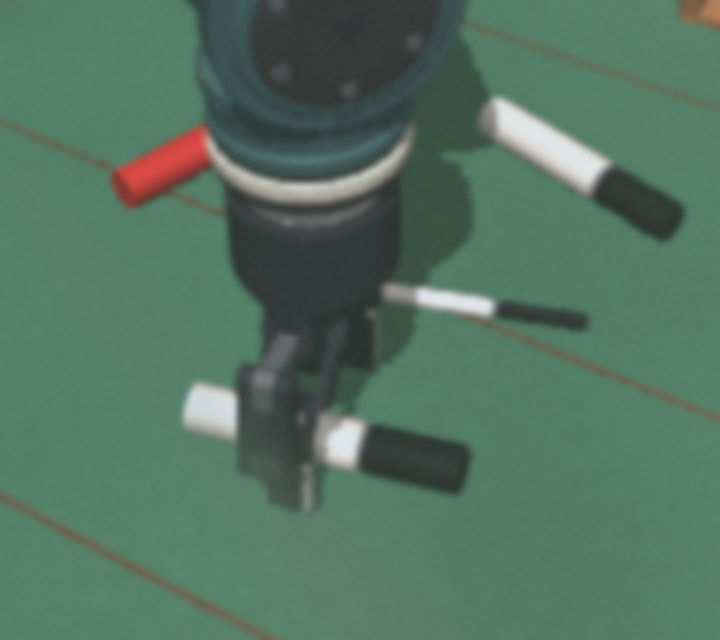

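The fingers straddle the barrel near its middle, with the near finger at crop (285,440). Now I'll close.

Emit:
send_rows:
  commands: "0 0 0 0 0 0 255;0 0 0 0 0 0 255;0 0 0 0 0 0 255;0 0 0 0 0 0 255;0 0 0 0 0 0 255;0 0 0 0 0 0 255;0 0 0 0 0 0 255;0 0 0 0 0 0 255;0 0 0 0 0 0 255;0 0 0 0 0 0 255;0 0 0 0 0 0 255;0 0 0 0 0 0 255"
  newtons: 40

```text
clock: 5.18
position: [0.5277, -0.2975, 0.0036]
tool_rot: [-0.083, 0.702, 0.083, 0.702]
ft_force: [-0.8, 1.1, 6.1]
grip_width: 0.0233
```

Emit:
send_rows:
  commands: "0 0 0 -3 0 0 255;0 0 0 -6 0 0 255;0 0 0 -9 0 0 255;0 0 0 -10 0 0 255;0 0 0 -10 0 0 255;0 0 0 -10 0 0 255"

```text
clock: 5.68
position: [0.5276, -0.2975, 0.1029]
tool_rot: [-0.083, 0.702, 0.083, 0.702]
ft_force: [-0.1, 0.9, -1.4]
grip_width: 0.0234
```

```bash
python3 delta.py 0.5734 0.184 0.10 0.076;python3 - <<'E'
from h import *
d=robot.snapshot("scene");big(d["color"],200,150,380,310,4,"pics/s3.png")
d=robot.snapshot("top");big(d["color"],290,130,470,240,4,"pics/t3.png")
E
```

```text
5.68 q [-0.648  0.463 -0.094  1.014  0.    -0.883] p [ 0.5276 -0.2975  0.1029] w 0.0234 f [-0.1  0.9 -1.4]
axes [[0.0, -0.233, 0.972], [-0.0, 0.972, 0.233], [-1.0, -0.0, 0.0]]
turn [0.159 0.    0.   ] shift cm [ 0.28 45.76 15.67]
turn [-2.982 -0.     0.   ] shift cm [ 0.28 45.76 15.67]
```

View pics/s3.png

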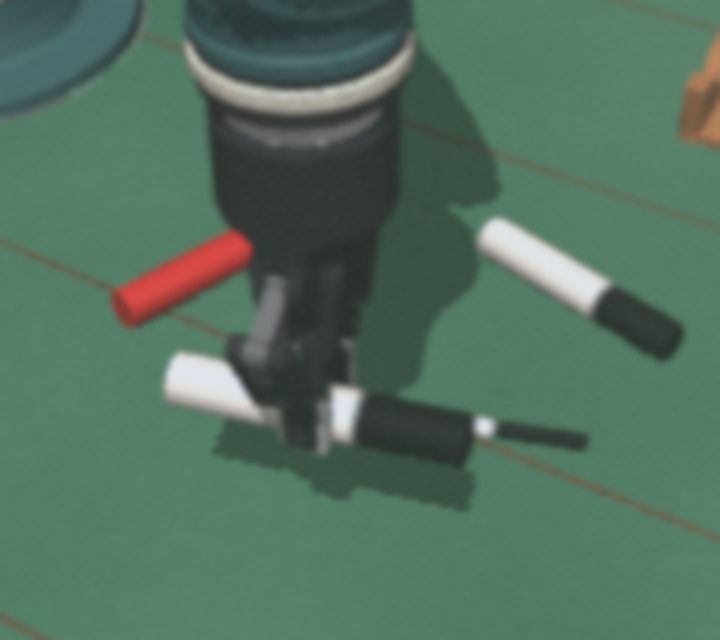

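View pics/t3.png

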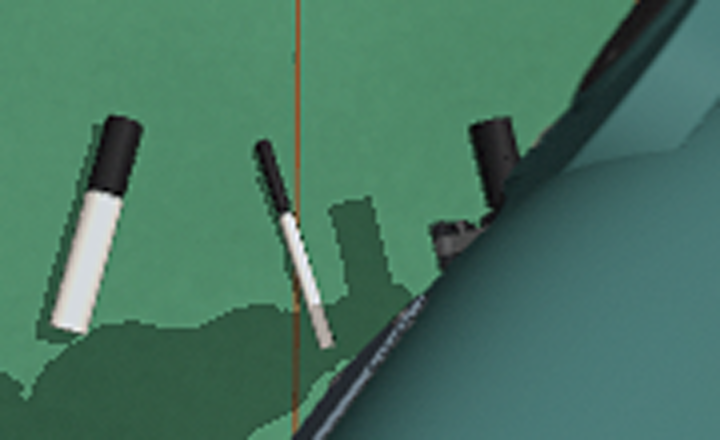

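The marker is held level and near its middle, and the slim pen is unmoved. I'll carry it to the far (+y) groove.

Emit:
send_rows:
  commands: "0.159 0 0 0 54.6 17.1 255;0.159 0 0 0 54.6 17.1 255;0.159 0 0 0 54.6 17.1 255;0.159 0 0 0 54.6 17.1 255;0.159 0 0 0 54.6 17.1 255;0.159 0 0 0 54.6 17.1 255;0.159 0 0 0 54.6 17.1 255;0.159 0 0 0 54.6 17.1 255;0.159 0 0 0 54.6 17.1 255;0.159 0 0 0 54.6 17.1 255;0.159 0 0 0 54.6 17.1 255;0.159 0 0 0 54.6 17.1 255;0.159 0 0 0 54.6 17.1 255;0.159 0 0 0 54.6 17.1 255;0.159 0 0 0 54.6 17.1 255;0.159 0 0 0 54.6 17.1 255;0.159 0 0 0 54.6 17.1 255;0.159 0 0 0 54.6 17.1 255;0.159 0 0 0 54.6 17.1 255;0.159 0 0 0 54.6 17.1 255"

```text
clock: 7.45
position: [0.5668, 0.2723, 0.1032]
tool_rot: [-0.026, 0.707, 0.026, 0.707]
ft_force: [-0.5, 0.7, -0.2]
grip_width: 0.0233
```

```bash
python3 delta.py 0.5666 0.274 0.034 0.076;python3 - <<'E'
from h import *
d=robot.snapshot("scene");big(d["color"],320,60,480,220,4,"pics/s4.png")
d=robot.snapshot("top");big(d["color"],130,110,290,230,4,"pics/t4.png")
E
```

```text
7.45 q [ 0.318  0.5   -0.027  1.044 -0.     0.244] p [0.5668 0.2723 0.1032] w 0.0233 f [-0.5  0.7 -0.2]
axes [[-0.0, -0.075, 0.997], [-0.0, 0.997, 0.075], [-1.0, -0.0, -0.0]]
turn [-0.001 -0.     0.   ] shift cm [ 6.92  0.17 -0.01]
turn [3.14 0.   0.  ] shift cm [ 6.92  0.17 -0.01]
```

View pics/s4.png

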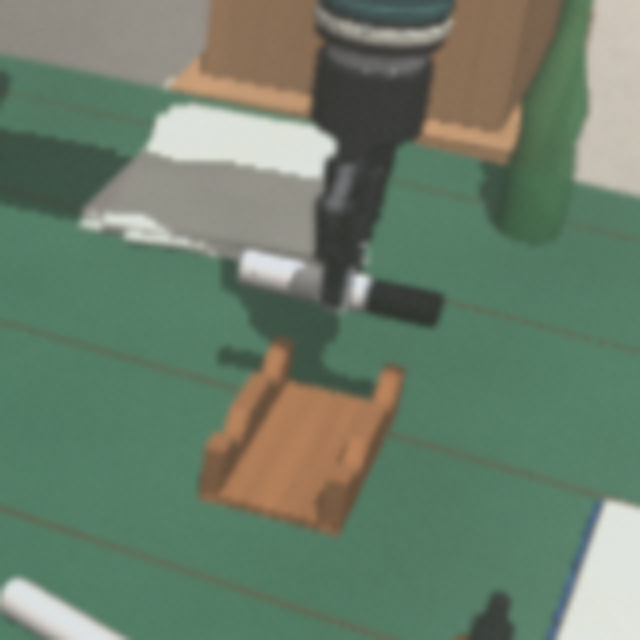

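View pics/t4.png

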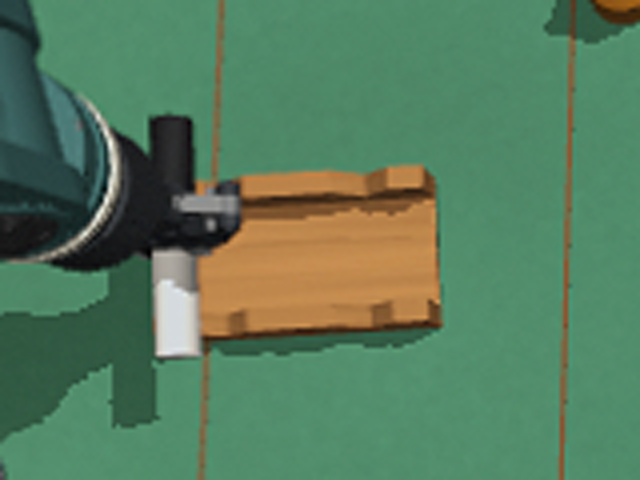

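Marker is parallel to the groove. It looks offset to the left only because of height parallax, which I'll check by projection.

```bash
python3 - <<'E'
from fit import *
d=robot.snapshot("top");im=d["color"].copy()
big0=cv2.resize(im[110:230,130:290],None,fx=5,fy=5,interpolation=cv2.INTER_CUBIC)
def dr(h,c):
    p=(w2p(d,h)-[129.5,109.5])*5
    cv2.polylines(big0,[cv2.convexHull(np.round(p).astype(np.int32))],True,c,1)
dr(cyl(.5668,.2723,.076,.1117)[0],(255,0,0))
for h in rest(.570,.229,.076): dr(h,(0,0,255))
for y in(.045,-.045):
    a=.076;dr(cyl(.57-y*np.sin(a),.229+y*np.cos(a),a,.042)[0],(255,255,0))
cv2.imwrite("pics/ov.png",big0[:,:,::-1])
E
```

```text
(no output)
```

View pics/ov.png

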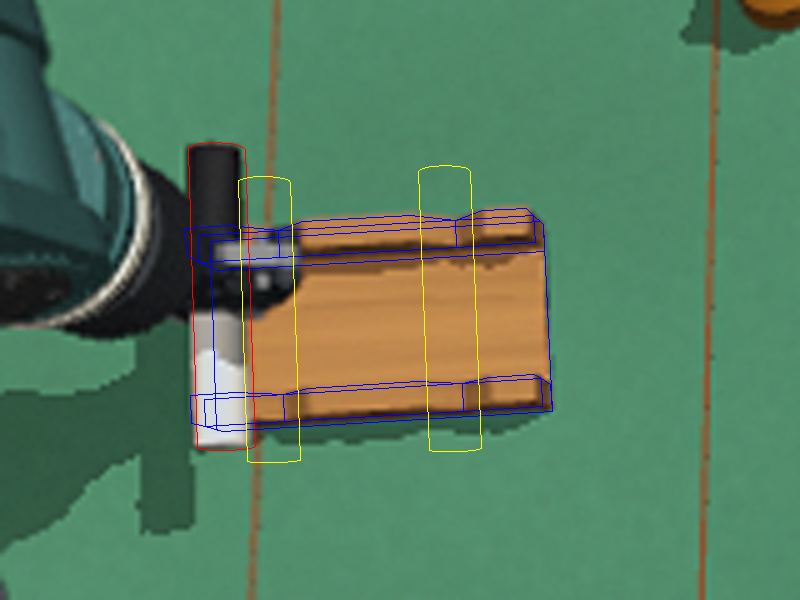

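The projected outlines match the held marker within about 2 mm, and the rest model lines up with its notches. Lowering.

Emit:
send_rows:
  commands: "0 0 0 2 0.1 0 255;0 0 0 4 0.1 0 255;0 0 0 5.5 0.1 0 255;0 0 0 6 0.1 0 255;0 0 0 6.3 0.1 0 255;0 0 0 6.6 0.1 0 255;0 0 0 6.6 0.1 0 255;0 0 0 6.6 0.1 0 255"

```text
clock: 8.27
position: [0.567, 0.2744, 0.038]
tool_rot: [-0.027, 0.706, 0.027, 0.707]
ft_force: [0.3, -0.9, -0.1]
grip_width: 0.0231
```

```bash
python3 delta.py 0.5666 0.274 0.034 0.076;python3 - <<'E'
from h import *
d=robot.snapshot("scene");big(d["color"],340,100,460,220,5,"pics/s5.png")
E
```

```text
8.27 q [ 0.321  0.551 -0.127  0.892  0.     0.245] p [0.567  0.2744 0.038 ] w 0.0231 f [ 0.3 -0.9 -0.1]
axes [[0.001, -0.076, 0.997], [0.0, 0.997, 0.076], [-1.0, 0.0, 0.001]]
turn [ 0.     0.001 -0.   ] shift cm [ 0.4  -0.04 -0.05]
turn [-3.141e+00  0.000e+00  2.000e-03] shift cm [ 0.4  -0.04 -0.05]
```

View pics/s5.png

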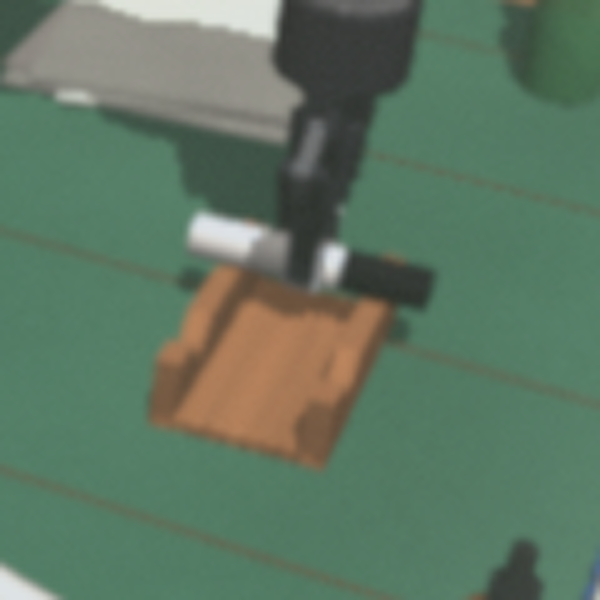

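The marker sits in the notch opening at crop (250–390, 255–290), with no contact force yet. I'll go down a few mm more.

Emit:
send_rows:
  commands: "0 0 0 0.2 0 0 255;0 0 0 0.35 0 0 255;0 0 0 0.35 0 0 255;0 0 0 0.35 0 0 255"

```text
clock: 8.65
position: [0.567, 0.2742, 0.0343]
tool_rot: [-0.027, 0.706, 0.027, 0.707]
ft_force: [-0.5, -2.2, 4.8]
grip_width: 0.0238
```

Light contact (about 5 N up) shows it is seated. Releasing and retreating.

Emit:
send_rows:
  commands: "0 0 0 0 0 0 150;0 0 0 0 0 0 150;0 0 0 0 0 0 100;0 0 0 0 0 0 0;0 0 0 0 0 0 0;0 0 0 0 0 0 0;0 0 0 0 0 0 0;0 0 0 -1 0 0 0;0 0 0 -3 0 0 0;0 0 0 -6 0 0 0;0 0 0 -8 0 0 0;0 0 0 -8 0 0 0;0 0 0 -8 0 0 0"

```text
clock: 9.73
position: [0.5673, 0.2746, 0.1154]
tool_rot: [-0.027, 0.706, 0.027, 0.707]
ft_force: [-0.2, 0.4, -0.7]
grip_width: 0.0857
```

```bash
python3 delta.py 0.5430 -0.050 0.114 -0.25;python3 - <<'E'
from h import *
d=robot.snapshot("scene");big(d["color"],340,100,460,220,5,"pics/s6.png")
E
```

```text
9.73 q [ 0.322  0.492 -0.005  1.071  0.     0.245] p [0.5673 0.2746 0.1154] w 0.0857 f [-0.2  0.4 -0.7]
axes [[0.003, -0.076, 0.997], [0.001, 0.997, 0.076], [-1.0, 0.001, 0.003]]
turn [ 0.326  0.002 -0.001] shift cm [  0.11 -32.18  -4.9 ]
turn [-2.815e+00  2.000e-03  3.000e-03] shift cm [  0.11 -32.18  -4.9 ]
```

View pics/s6.png

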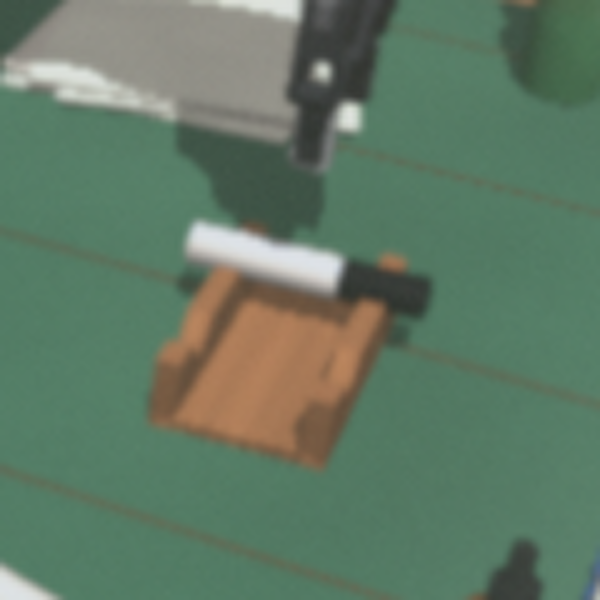

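The first marker lies across both cheeks, from crop (190,240) to (430,290). Now the second one. Joint 6 stays within range.

Emit:
send_rows:
  commands: "0.326 0 0 0 -32.2 -4.9 0;0.326 0 0 0 -32.2 -4.9 0;0.326 0 0 0 -32.2 -4.9 0;0.326 0 0 0 -32.2 -4.9 0;0.326 0 0 0 -32.2 -4.9 0;0.326 0 0 0 -32.2 -4.9 0;0.326 0 0 0 -32.2 -4.9 0;0.326 0 0 0 -32.2 -4.9 0;0.326 0 0 0 -32.2 -4.9 0;0.326 0 0 0 -32.2 -4.9 0;0.326 0 0 0 -32.2 -4.9 0;0.326 0 0 0 -32.2 -4.9 0;0.326 0 0 0 -32.2 -4.9 0;0.326 0 0 0 -32.2 -4.9 0"

```text
clock: 10.95
position: [0.5423, -0.0495, 0.1137]
tool_rot: [0.088, 0.702, -0.088, 0.702]
ft_force: [-0.2, 0.0, 0.6]
grip_width: 0.0852
```

```bash
python3 delta.py 0.5430 -0.050 0.004 -0.25;python3 - <<'E'
from h import *
d=robot.snapshot("scene");big(d["color"],240,120,420,280,4,"pics/s7.png")
E
```

```text
10.95 q [-0.241  0.359 -0.237  0.975  0.     0.008] p [ 0.5423 -0.0495  0.1137] w 0.0852 f [-0.2  0.   0.6]
axes [[-0.0, 0.246, 0.969], [0.0, 0.969, -0.246], [-1.0, 0.0, -0.0]]
turn [ 0.002 -0.    -0.   ] shift cm [10.97 -0.04  0.09]
turn [-3.14  0.   -0.  ] shift cm [10.97 -0.04  0.09]
```

View pics/s7.png

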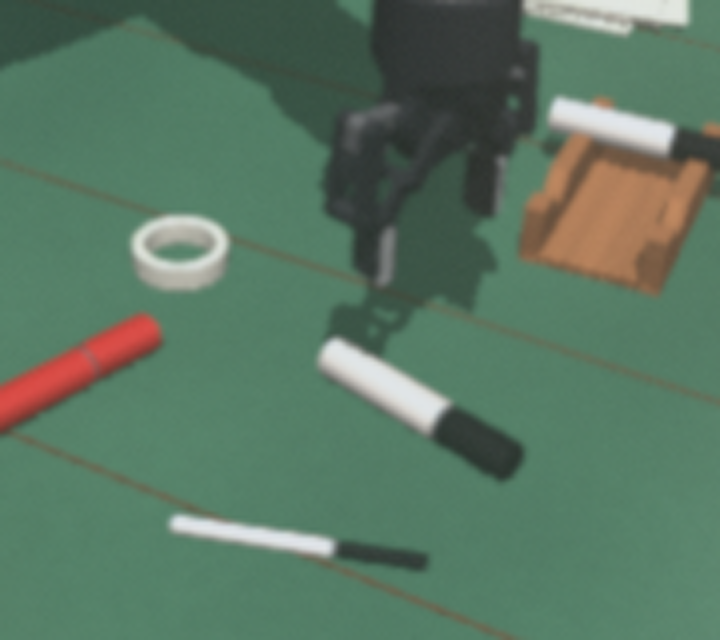

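The open gripper is over the second marker, at crop (420,410). There is clear space around it: the slim pen and tape ring are well away. Down, close, then lift.

Emit:
send_rows:
  commands: "0 0 0 3 0 0 0;0 0 0 6 0 0 0;0 0 0 8 0 0 0;0 0 0 9.5 0 0 0;0 0 0 10.5 0 0 0;0 0 0 10.9 0 0 0;0 0 0 11 0 0 0;0 0 0 11 0 0 0;0 0 0 11 0 0 0"

```text
clock: 11.75
position: [0.5429, -0.0506, 0.0046]
tool_rot: [0.088, 0.701, -0.088, 0.702]
ft_force: [0.0, 0.9, 0.4]
grip_width: 0.0852
```

Emit:
send_rows:
  commands: "0 0 0 0 0 0 255;0 0 0 0 0 0 255;0 0 0 0 0 0 255;0 0 0 0 0 0 255;0 0 0 0 0 0 255;0 0 0 0 0 0 255;0 0 0 0 0 0 255;0 0 0 0 0 0 255;0 0 0 0 0 0 255;0 0 0 0 0 0 255;0 0 0 0 0 0 255;0 0 0 0 0 0 255"

```text
clock: 12.75
position: [0.5424, -0.0505, 0.0041]
tool_rot: [0.088, 0.701, -0.088, 0.702]
ft_force: [-1.2, 0.9, 5.0]
grip_width: 0.0236
```

Emit:
send_rows:
  commands: "0 0 0 -3 0 0 255;0 0 0 -6 0 0 255;0 0 0 -9 0 0 255;0 0 0 -10 0 0 255;0 0 0 -10 0 0 255;0 0 0 -10 0 0 255"

```text
clock: 13.25
position: [0.5424, -0.0505, 0.1038]
tool_rot: [0.088, 0.701, -0.088, 0.702]
ft_force: [-0.0, -0.6, -0.8]
grip_width: 0.0238
```

```bash
python3 delta.py 0.5734 0.184 0.105 0.076;python3 - <<'E'
from h import *
d=robot.snapshot("scene");big(d["color"],240,100,420,260,4,"pics/s8.png")
E
```

```text
13.25 q [-0.242  0.366 -0.255  0.949  0.     0.007] p [ 0.5424 -0.0505  0.1038] w 0.0238 f [-0.  -0.6 -0.8]
axes [[0.001, 0.247, 0.969], [-0.0, 0.969, -0.247], [-1.0, 0.0, 0.001]]
turn [-0.326  0.001  0.   ] shift cm [-0.12 23.49 -2.79]
turn [ 2.816e+00  0.000e+00 -1.000e-03] shift cm [-0.12 23.49 -2.79]
```

View pics/s8.png

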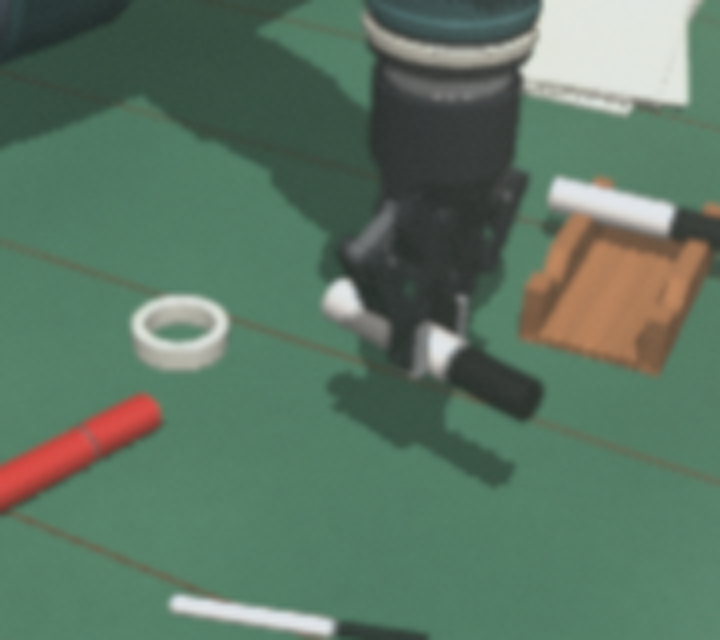

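The second marker is held at its middle (crop 430,350). Carrying it to the near groove.

Emit:
send_rows:
  commands: "-0.326 0 0 -0.1 23.5 -2.8 255;-0.326 0 0 -0.1 23.5 -2.8 255;-0.326 0 0 -0.1 23.5 -2.8 255;-0.326 0 0 -0.1 23.5 -2.8 255;-0.326 0 0 -0.1 23.5 -2.8 255;-0.326 0 0 -0.1 23.5 -2.8 255;-0.326 0 0 -0.1 23.5 -2.8 255;-0.326 0 0 -0.1 23.5 -2.8 255;-0.326 0 0 -0.1 23.5 -2.8 255;-0.326 0 0 -0.1 23.5 -2.8 255;-0.326 0 0 -0.1 23.5 -2.8 255;-0.326 0 0 -0.1 23.5 -2.8 255"

```text
clock: 14.3
position: [0.5733, 0.1832, 0.1047]
tool_rot: [-0.026, 0.707, 0.026, 0.707]
ft_force: [-0.5, -0.0, -1.5]
grip_width: 0.0233
```

```bash
python3 delta.py 0.5734 0.184 0.038 0.076;python3 - <<'E'
from h import *
d=robot.snapshot("scene");big(d["color"],320,80,480,220,4,"pics/s9.png")
E
```

```text
14.3 q [ 0.174  0.455 -0.101  1.014 -0.     0.099] p [0.5733 0.1832 0.1047] w 0.0233 f [-0.5 -0.  -1.5]
axes [[-0.0, -0.075, 0.997], [-0.0, 0.997, 0.075], [-1.0, -0.0, -0.0]]
turn [-0.001 -0.     0.   ] shift cm [6.67 0.08 0.02]
turn [3.14 0.   0.  ] shift cm [6.67 0.08 0.02]
```

View pics/s9.png

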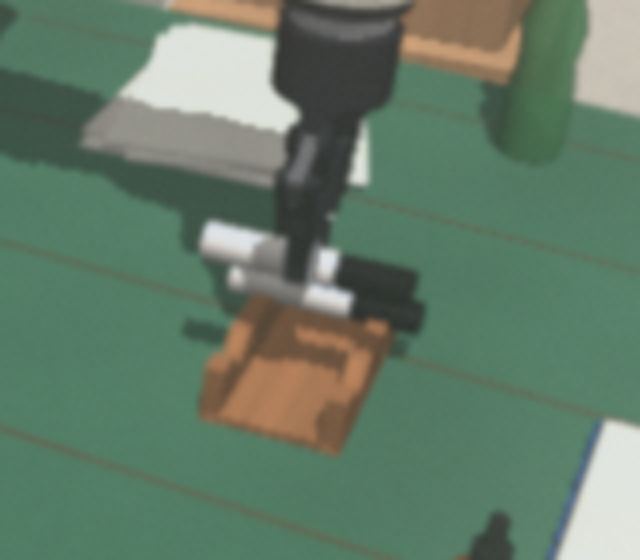

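Emit:
send_rows:
  commands: "0 0 0 2 0.05 0 255;0 0 0 4 0.05 0 255;0 0 0 5.5 0.05 0 255;0 0 0 6.2 0.05 0 255;0 0 0 6.6 0.05 0 255;0 0 0 6.8 0.05 0 255;0 0 0 7 0.05 0 255;0 0 0 7 0.05 0 255;0 0 0 7 0.05 0 255"

```text
clock: 15.1
position: [0.5736, 0.1847, 0.0354]
tool_rot: [-0.027, 0.706, 0.027, 0.707]
ft_force: [0.0, 0.3, -0.4]
grip_width: 0.0237
```

```bash
python3 - <<'E'
from h import *
d=robot.snapshot("scene");big(d["color"],340,100,460,220,5,"pics/s10.png")
E
```

```text
(no output)
```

View pics/s10.png

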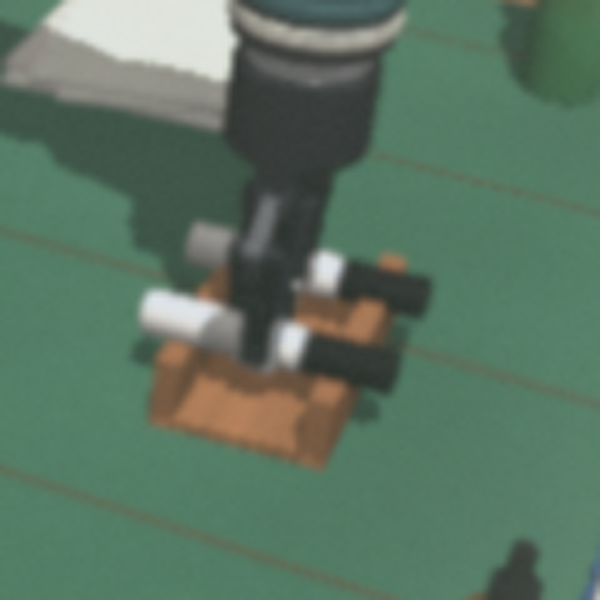

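The second marker is in the near notches and not yet loaded. I'll go about 1 mm further, then release.

Emit:
send_rows:
  commands: "0 0 0 0.12 0 0 255;0 0 0 0.12 0 0 255;0 0 0 0.12 0 0 255"

```text
clock: 15.4
position: [0.5737, 0.1843, 0.0346]
tool_rot: [-0.027, 0.706, 0.027, 0.707]
ft_force: [-1.2, -5.1, 11.1]
grip_width: 0.0232
```

Emit:
send_rows:
  commands: "0 0 0 0 0 0 150;0 0 0 0 0 0 150;0 0 0 0 0 0 100;0 0 0 0 0 0 20;0 0 0 0 0 0 20;0 0 0 0 0 0 20;0 0 0 0 0 0 20;0 0 0 -1 0 0 20;0 0 0 -3 0 0 20;0 0 0 -6 0 0 20;0 0 0 -10 0 0 20;0 0 0 -14 -4 -4 20;0 0 0 -16 -8 -8 20;0 0 0 -16 -12 -12 20;0 0 0 -16 -16 -16 20;0 0 0 -16 -20 -20 20;0 0 0 -16 -20 -20 20;0 0 0 -16 -20 -20 20;0 0 0 -16 -20 -20 20"

```text
clock: 16.98
position: [0.3855, -0.033, 0.1947]
tool_rot: [-0.026, 0.707, 0.025, 0.707]
ft_force: [1.4, 0.7, 0.6]
grip_width: 0.0788
```

```bash
python3 - <<'E'
from fit import *
C=robot.snapshot("scene");T=robot.snapshot("top")
big(C["color"],240,100,460,280,3,"pics/s11.png")
im=cv2.resize(T["color"][110:230,130:290],None,fx=5,fy=5,interpolation=cv2.INTER_CUBIC)
for y in(.045,-.045):
    a=.076;p=(w2p(T,cyl(.57-y*np.sin(a),.229+y*np.cos(a),a,.042)[0])-[129.5,109.5])*5
    cv2.polylines(im,[cv2.convexHull(np.round(p).astype(np.int32))],True,(255,255,0),1)
cv2.imwrite("pics/t11.png",im[:,:,::-1]);cv2.imwrite("pics/top11.png",T["color"][:,:,::-1])
E
```

```text
(no output)
```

View pics/s11.png

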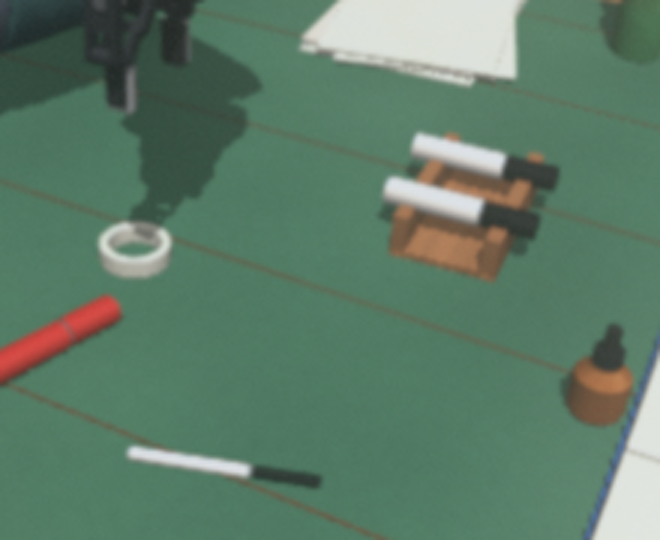

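View pics/t11.png

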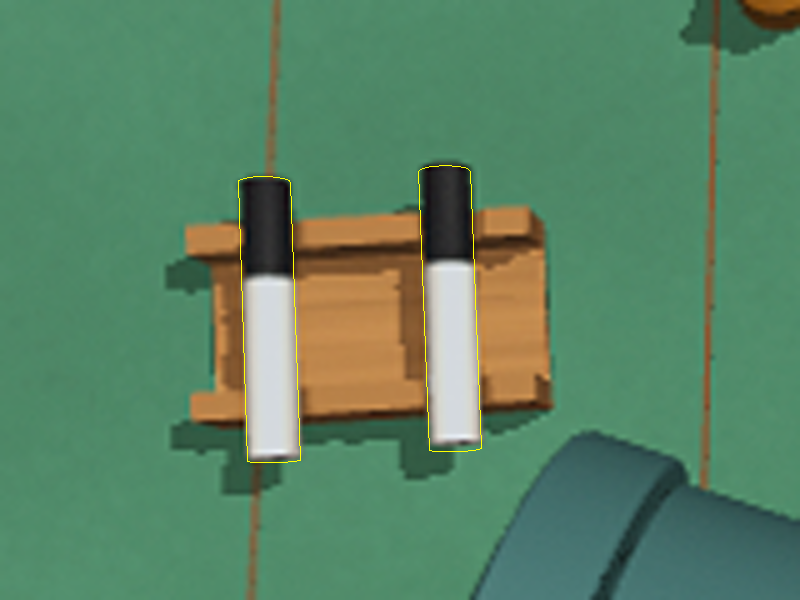

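View pics/top11.png

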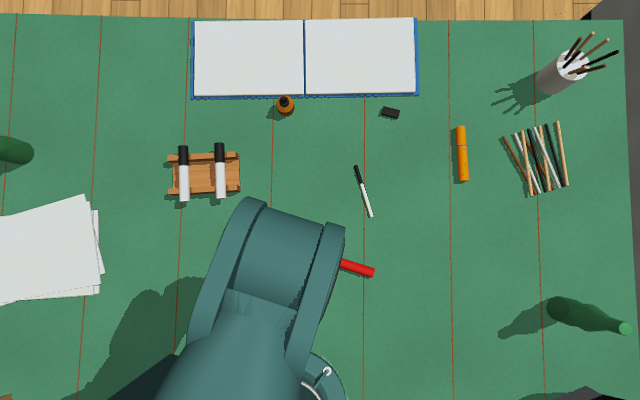

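Both markers match the predicted cradled outlines almost exactly, the slim pen is still at (363,190), and the arm is clear. Handing in.

```bash
python3 -c "
from bench import robot
print(robot.read_state()['dq'].round(3));print(robot.hand_in())"
```

```text
[ 0.057  0.037  0.027 -0.013  0.006  0.028]
the job is handed in; nothing more can be done
None
```

Both thick markers are in the pen rest, one in each groove, each lying across both cheeks. I handed the job in at about 17 s on the clock; the hand-in gives no verdict.

- **Placement:** in the last top picture, both markers match the outline predicted for a cradled marker to within about 3 mm. That covers position along the groove, sideways position and angle. The scene picture also shows both lying across the cheeks. I did not measure their height or speed separately.
- **Other objects:** the slim pen shows at its starting pixel position. The red and orange look-alikes were not touched.
- **Arm:** the gripper is open and clear of everything. The highest wrist force shown at the end of a move was about 12 N, while seating the second marker. The arm still had a slight residual motion (under 0.06 rad/s) at hand-in.
- **Disagreements:** the two cameras differed by up to about 4 mm when I located the markers and the rest. The gripper read about 23.5 mm on the 25 mm markers. Neither affected the result.

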